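# Film a young plant on the hand-turned turntable

### The arm

A 6-joint arm with a two-finger parallel gripper is mounted at the origin on the work surface. World frame = base frame: x ahead of the robot, y to its left, z up, the work surface at z = 0. Lengths are in mm, angles in rad, forces in N, time in s.
With the tool pointing down it reaches from about 350 to 875 mm from the base axis. Payload 4.2 kg.
Tool frame: the origin (TCP) lies at the very end of the fingers, on their centre line; the grasp point (between the pads) lies 19 mm behind it; z points along the fingers, y is the line along which they close (so a half turn about z gives the same grasp; the last joint's range is limited). The gripper opens to 85 mm and grips with 20 to 120 N. Pads are 22 mm wide; open, the fingers measure 114 mm over their backs; the gripper's body (76 mm by 85 mm) begins 54 mm behind the grasp point. The pads swing forward as they close: fully open they stand 13 mm farther back than shut.
Start: joints at [1.458, 0.385, 0.008, 0, -1.194, -0.259], TCP at [227.025, 582.288, 231.312] pointing down, gripper open.
Joint ranges: [-3.14, 3.14], [-1.21, 2.06], [-1.07, 1.41], [-3.16, 2.05], [-2.99, -0.16], [-3.1, 3.1]. Speed limits (rad/s): [2.79, 2.79, 3.14, 3.14, 3.14, 3.14].

### API

Orientations are given as a unit quaternion [x, y, z, w].
In Python, from bench import read_state, get_image, get_calibration, job_done gives the robot as it stands.
- The arm moves only by the shell command python3 -m creep 'ROWS'. ROWS is a JSON object of lists of equal length, an entry for each row: "translation": the shift along the world's x, y, z in cm, a list of three; "delta_rot": the turn, a rotation vector about the world's x, y, z in degrees, a list of three; "hand": the finger opening in cm, from 0 to 8.54. A call has 1 to 8 rows; each row is the pose to reach, as a shift and turn from the pose commanded when the call began; what a row does not reach only later rows make up. A row lasts 1/8 s, in which the tool goes at most 62.5 mm and 10.7 degrees, less where a joint would pass 70% of its speed; a pose out of reach is approached as far as the arm can. A call with a gripper value outside its range is refused whole. The fingers move at their own pace and stop on an object; the grip force is fixed at half the most. Time passes only in rows, so rows that repeat a pose let the fingers close. It gives the time, the measured TCP pose, the force, the opening and the grip force at its end, in the units of the state.
- read_state(): the state, without advancing time (a new reading comes with each control period).
- get_image(name): name is "side" or "top"; returns (picture, depth): 420x560x3 uint8, red, green, blue; 420x560 float32, mm along the optical axis (not along the pixel's ray), 0 where there is no reading.
- get_calibration(name): a dict with "intrinsics" (3x3 intrinsics, pixels), "xyz" and "attitude" of the camera in the world. Camera axes: x right, y down, z forward; pixel columns grow to the right and rows downward; lengths in mm; the calibration is good to about 2 mm. A picture is of the moment at which its call begins. get_calibration takes no time and is no camera call.
- job_done(): hands the job in; it is judged then, once.
The state is a dict: "clock": time; "joints": joint angles; "joint_vel": joint speeds; "joint_efforts": joint torques, N m; "position": TCP position; "ee_rot": TCP orientation; "contact_force": force on the tool from outside, world axes, zero at the start; "wrist_torque": the same for the moment, N m; "gripper_width": finger opening in mm; "grasp_force": force on a finger pad.
Only numpy, scipy, OpenCV 4.12 (cv2) and the standard library are available. Lean on these libraries where they do the work, as an engineer would, in place of code of your own. Each camera call takes 0.05 s, during which the arm holds its last target. There are 200 camera calls.

### The job

Film the young plant turning: with the black knob set its turntable spinning counter-clockwise (seen from above) at 6 to 9 turns a minute, take the hand off, and let it run free within that speed for the camera's five-second clip. Then catch it while it is still running and bring it to rest with the red mark at the blue pointer; once spun up, never let it come to a standstill by itself or leave it standing anywhere else. Let go of it there; do not knock the plant about or disturb the camera, the seedling and the dish.

Things in the scene. Friction and masses are not known exactly. Their poses are not given: they have to be found in the camera images.
- stand: the turntable's fixed grey foot, screwed to the bench: 230 mm across, 42 mm high, at a different place and heading each time. Origin on the bench at the turning axis, z up. Its y axis runs from the axis to the blue pointer and on to the camera
- plate (a point): centre of the plate's top face, on the turning axis, 55 mm above the bench; turns with it. Plate: grey-and-white disc 310 mm across, 12 mm thick, with tick ring and dark mat, 3.0 kg, inertia 0.037 kg m2 (really 0.7 to 1.3 times). Ball bearing, drag 0.0012 N m plus 0.0002 N m per rad/s: coasting at 0.8 rad/s it loses about 0.035 rad/s each second (0.025 to 0.055). No motor, lock or spring
- turntable (a joint): turning angle of the plate against the foot, rad; grows counter-clockwise seen from above, runs on over many turns without wrapping, and is 0 (or any multiple of 2 pi) when the red mark is at the pointer. 6 to 9 turns a minute are 0.63 to 0.94 rad/s. It starts at rest between -2.6 and -1.2
- knob (a point): middle of the black upright knob fixed on the plate: cylinder 30 mm across, top 111 mm above the bench (56 mm above the plate), with a 38 mm steel washer 4 mm thick at its foot. The point is on the knob's axis, 87 mm above the bench, 130 mm from the turning axis. At joint 0 it lies 220 degrees counter-clockwise from the foot's x axis (130 past the mark)
- mark (a point): outer tip of the red wedge mark on the plate's top face, 150 mm from the turning axis, 55 mm above the bench; it travels round with the plate
- pointer (a point): tip of the fixed blue pointer, just beyond the plate's rim, 158 mm from the turning axis along the foot's y axis, 55 mm above the bench; the pointer's bracket reaches out to 194 mm and is 59 mm high
- plant: young plant in a black pot that stands loose on the middle of the plate: pot 88 mm across and 72 mm high, leaves up to 60 mm from its axis and up to 165 mm above the plate, 0.45 kg. Origin at the centre of the pot's underside, z up
- camera: black camera on a mini tripod, loose on the bench 0.36 m from the turning axis beyond the pointer, looking at the plant: 120 mm wide, 200 mm high, 0.7 kg. Origin on the bench under its middle, lens towards its -y. Leave it alone
- seedling: seedling in a terracotta pot 96 mm across and 80 mm high, loose on the bench at the robot's far right, 0.5 kg. Origin at the centre of the pot's underside. Leave it alone
- dish: closed clear Petri dish with pale yellow agar, 92 mm across and 16 mm high, loose on the bench at the robot's right, 0.06 kg. Origin at the centre of its underside. Leave it alone

How it is judged:
By the outcome, as a careful person would: the job done as asked, in the order asked, and still so for the second after the job is handed in, with the robot touching nothing.
It also fails if it takes over 64 s, if anything falls off the work surface, if the arm or the gripper's body presses on something with over 40 N, if the wrist force passes 120 N, or if a joint passes its speed limit or range.

## Working session

There is one attempt and no reset: what is moved stays moved. The work goes in short steps, Python scripts to look and compute and a shell command to move; the robot and the scene stay as the last step left them, time stands still between calls to the robot, and variables do not carry over. Pictures are saved under pics/ and viewed, at most 10 in all, crops included, and the job is handed in when it is done.

```bash
ls; mkdir -p pics; python3 - <<'E'
from bench import *
import cv2
for n in("top","side"):
    im,d=get_image(n); cv2.imwrite(f"pics/{n}0.png",im[:,:,::-1]); c=get_calibration(n); print(n,c)
print(read_state())
E
```

```text
pics
top {'intrinsics': array([[394.92352668,   0.        , 283.17637407],
       [  0.        , 394.92352668, 213.0589796 ],
       [  0.        ,   0.        ,   1.        ]]), 'xyz': array([ 329.03463548,    7.79320208, 1285.0759256 ]), 'attitude': array([-0.70137937,  0.70956944, -0.0471715 ,  0.04850806])}
side {'intrinsics': array([[404.87001089,   0.        , 281.91470467],
       [  0.        , 404.87001089, 210.77131383],
       [  0.        ,   0.        ,   1.        ]]), 'xyz': array([ -91.4608469 , -697.56959478,  905.54952304]), 'attitude': array([ 0.85757036, -0.31228318,  0.14278465, -0.38296845])}
{'clock': 0.1, 'joints': array([ 1.45759021e+00,  3.85556545e-01,  6.73918334e-03, -4.05805597e-04,
       -1.19398825e+00, -2.58629174e-01]), 'joint_vel': array([ 0.00156605, -0.00178968,  0.00302209,  0.00215742, -0.00151945,
        0.00057743]), 'joint_efforts': array([-6.20391311e-04, -3.93320632e+01,  1.88927865e+01,  4.19791862e+00,
       -2.60829089e-03,  3.77656477e-06]), 'position': array([226.86418711, 581.81465052, 230.27976007]), 'ee_rot': array([ 9.82752688e-01, -1.84921902e-01, -1.15109895e-04,  1.01568676e-03]), 'contact_force': array([0.308673  , 0.630118  , 0.77748754]), 'wrist_torque': array([0.00756718, 0.04135469, 0.00218964]), 'grasp_force': 0.0, 'gripper_width': 85.25503634458398}
```

View pics/top0.png

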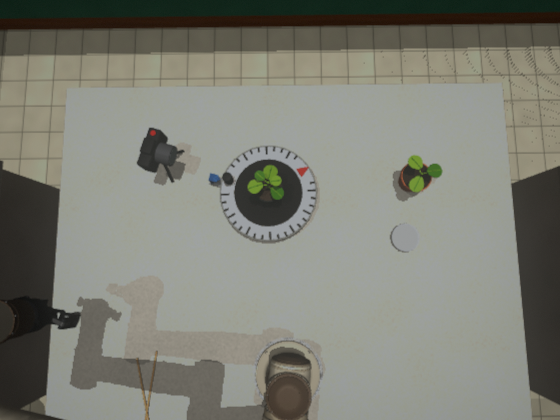

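View pics/side0.png

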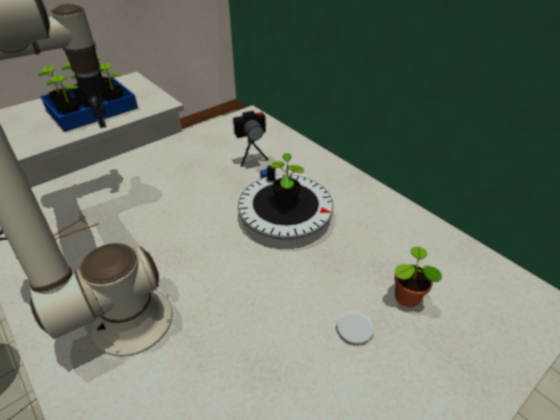

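Top view: plate centre near (268,194), red mark (304,171), knob (228,178), blue pointer (214,178), camera (160,150). The seedling (416,175) and dish (404,238) are well clear. The side view agrees.

```bash
cat > h.py <<'E'
from bench import *
import numpy as np, cv2
from scipy.spatial.transform import Rotation as R
from scipy.optimize import least_squares
def cal(n):
    c=get_calibration(n); return c["intrinsics"],np.array(c["xyz"]),R.from_quat(c["attitude"]).as_matrix()
def cloud(n,d):
    K,t,M=cal(n); v,u=np.indices(d.shape)
    p=np.stack([(u-K[0,2])/K[0,0]*d,(v-K[1,2])/K[1,1]*d,d],-1)
    return p@M.T+t
def onplane(n,uv,z):
    K,t,M=cal(n); r=M@np.linalg.solve(K,[uv[0],uv[1],1]); return t+r*(z-t[2])/r[2]
def red(im):
    h=cv2.cvtColor(im,cv2.COLOR_RGB2HSV); return ((h[...,0]<8)|(h[...,0]>172))&(h[...,1]>150)&(h[...,2]>110)
E
python3 - <<'E'
from h import *
im,d=get_image("top"); P=cloud("top",d)
x0=onplane("top",(268,194),55); print("c0",x0)
r=np.hypot(*(P[...,:2]-x0[:2]).transpose(2,0,1)); ok=d>0
pl=ok&(abs(P[...,2]-55)<8)&(r<170)&(r>60); print("z plate",np.median(P[pl][:,2]),pl.sum())
c,rad=cv2.minEnclosingCircle(P[pl][:,:2].astype(np.float32)); print("enclosing",c,rad)
# white ring outer edge by contour ellipse
q=P[pl][:,:2]; hull=cv2.convexHull(q.astype(np.float32))[:,0]
f=least_squares(lambda s:np.hypot(hull[:,0]-s[0],hull[:,1]-s[1])-s[2],[*c,155],loss="soft_l1"); print("fit",f.x)
A=f.x[:2]
h=cv2.cvtColor(im,cv2.COLOR_RGB2HSV)
def rep(n,m,z):
    v,u=np.nonzero(m); p=np.array([onplane("top",(a,b),z)[:2] for a,b in zip(u,v)]); k=p.mean(0); w=k-A
    print(n,len(u),k,"r",np.hypot(*w),"ang",np.degrees(np.arctan2(w[1],w[0]))," zdepth",np.median(P[m][:,2]))
rep("mark",red(im)&(r<170)&pl,55)
rep("blue",(abs(h[...,0].astype(int)-112)<12)&(h[...,1]>120)&(r<230),57)
rep("knob",ok&(P[...,2]>98)&(P[...,2]<120)&(r>105)&(r<150),111)
rep("cam",ok&(P[...,2]>100)&(P[...,2]<230)&(r>270)&(r<450)&(P[...,1]>0),150)
E
```

```text
c0 [558.07599173  56.49041567  55.        ]
z plate 55.42046492601844 5867
enclosing (563.6926879882812, 63.40422058105469) 161.5654296875
fit [562.90117554  56.23568947 154.17746508]
mark 40 [632.38937512 -50.9221615 ] r 127.71614973541499 ang -57.03797137321083  zdepth 55.22453968786965
blue 55 [612.50357017 229.70477357] r 180.4215083927776 ang 74.04245151928092  zdepth 59.650417470652656
knob 76 [600.73117441 178.35787045] r 127.84731480077842 ang 72.78849697574017  zdepth 110.15894335529367
cam 1165 [672.92815494 383.75697968] r 345.5085118119934 ang 71.4308227435107  zdepth 178.29448805186894
```

```bash
python3 -m creep '{"translation":[[2,-2,0],[5.5,-6,-0.5],[10,-10.5,-1.5],[14.5,-15.5,-2.5],[19,-20,-3.5],[23.5,-25,-4.5],[28,-30,-5.5],[32,-34.5,-6.5]],"delta_rot":[[0,0,-6],[0,0,-15],[0,0,-25],[0,0,-35],[0,0,-45],[0,0,-55],[0,0,-65],[0,0,-75]],"hand":[8.5,8.5,8.5,8.5,8.5,8.5,8.5,8.5]}'
python3 -m creep '{"translation":[[3.5,-4,-1],[5.4,-5.8,-1.6],[5.4,-5.8,-1.6],[5.4,-5.8,-1.6]],"delta_rot":[[0,0,-8],[0,0,-10.7],[0,0,-10.7],[0,0,-10.7]],"hand":[8.5,8.5,8.5,8.5]}'
python3 - <<'E'
from h import *
s=read_state(); print(s["clock"],s["position"],s["joints"],R.from_quat(s["ee_rot"]).as_matrix()[:,1:])
for n in("top","side"):
    im,d=get_image(n); cv2.imwrite(f"pics/{n}1.png",im[80:320,150:450,::-1].repeat(2,0).repeat(2,1))
E
```

```text
clock: 1.15
position: [535.7, 249.6, 169.0]
ee_rot: [-0.665, 0.747, 0.0, 0.0]
contact_force: [0.1, 0.7, 0.4]
gripper_width: 84.9
grasp_force: 0.0
clock: 1.65
position: [588.2, 193.5, 153.2]
ee_rot: [-0.595, 0.804, 0.0, -0.0]
contact_force: [0.3, -0.2, 0.1]
gripper_width: 84.9
grasp_force: 0.0
1.65 [588.24131432 193.46928057 153.22216414] [ 5.78688107e-01  4.37538496e-01 -1.14881535e-01 -1.74538823e-04
 -1.01878693e+00 -8.74726348e-01] [[-9.56472974e-01 -4.25054964e-04]
 [ 2.91820679e-01 -1.00167899e-04]
 [ 3.77322557e-04 -9.99999905e-01]]
```

View pics/side1.png

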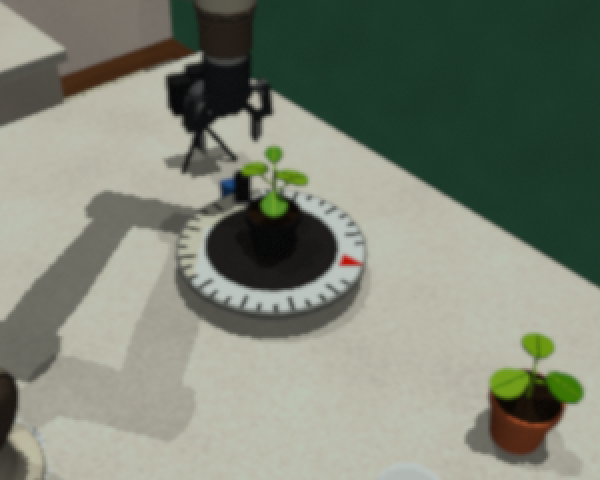

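The side view shows the gripper open above and just beyond the knob, and everything is clear. The top view stays unviewed. I'll correct the xy offset and go down around the knob.

```bash
python3 -m creep '{"translation":[[1.3,-1.4,0],[1.3,-1.4,-2],[1.3,-1.4,-4.5],[1.3,-1.4,-7],[1.3,-1.4,-8.7],[1.3,-1.4,-8.7],[1.3,-1.4,-8.7]],"delta_rot":[[0,0,0],[0,0,0],[0,0,0],[0,0,0],[0,0,0],[0,0,0],[0,0,0]],"hand":[8.5,8.5,8.5,8.5,8.5,8.5,8.5]}'
python3 -m creep '{"translation":[[0,0,0],[0,0,0],[0,0,0],[0,0,0]],"delta_rot":[[0,0,0],[0,0,0],[0,0,0],[0,0,0]],"hand":[3.3,3.3,3.3,3.3]}'
python3 - <<'E'
from h import *
s=read_state(); print(s["clock"],s["position"],s["contact_force"],s["gripper_width"],s["grasp_force"])
for n in("side",):
    im,d=get_image(n); cv2.imwrite(f"pics/{n}2.png",im[80:320,150:450,::-1].repeat(2,0).repeat(2,1))
E
```

```text
clock: 2.62
position: [602.4, 179.5, 67.3]
ee_rot: [-0.595, 0.804, -0.0, 0.001]
contact_force: [-0.1, -0.2, 0.5]
gripper_width: 84.9
grasp_force: 0.0
clock: 3.12
position: [601.7, 179.2, 66.5]
ee_rot: [-0.595, 0.804, -0.0, 0.0]
contact_force: [0.7, -0.2, -0.5]
gripper_width: 32.9
grasp_force: 0.0
3.125 [601.67745772 179.20114621  66.4853484 ] [ 0.68282393 -0.2118875  -0.48198932] 32.94853140305859 0.0
```

View pics/side2.png

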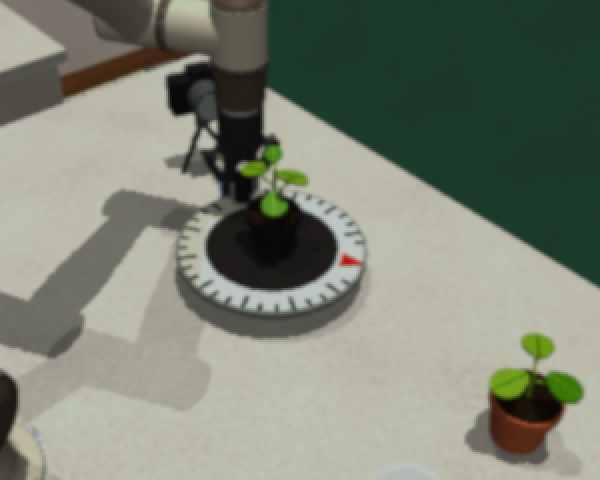

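The fingers stand around the knob without contact. Next, work out the arc rows.

```bash
cat >> h.py <<'E'
A=np.array([562.8,55.5])
def pt(f,r=130): return A+r*np.array([np.cos(np.radians(f)),np.sin(np.radians(f))])
def rows(f0,fs,zs,start=None,yaw0=None):
    "fs knob angles deg, zs shift cm; start: commanded xy"
    p0=pt(f0) if start is None else np.array(start); y0=f0 if yaw0 is None else yaw0
    print('"translation":',[[*np.round((pt(f)-p0)/10,2).tolist(),z] for f,z in zip(fs,zs)]); print('"delta_rot":',[[0,0,round(f-y0,1)] for f in fs],"end",fs[-1])
E
python3 - <<'E'
from h import *
f=72.5+np.cumsum([.5,1.5,2.5,3.5,4.4,5.2,5.9,6.3]); rows(72.5,f,[0]*8)
g=f[-1]+6.45*np.arange(1,9); rows(f[-1],g,[0]*8)
k=g[-1]+6.45*np.arange(1,5); rows(g[-1],k,[1.5,4,7,10])
E
```

```text
"translation": [[-0.11, 0.03, 0], [-0.44, 0.13, 0], [-0.98, 0.27, 0], [-1.76, 0.42, 0], [-2.75, 0.55, 0], [-3.93, 0.6, 0], [-5.27, 0.53, 0], [-6.68, 0.3, 0]]
"delta_rot": [[0, 0, np.float64(0.5)], [0, 0, np.float64(2.0)], [0, 0, np.float64(4.5)], [0, 0, np.float64(8.0)], [0, 0, np.float64(12.4)], [0, 0, np.float64(17.6)], [0, 0, np.float64(23.5)], [0, 0, np.float64(29.8)]] end 102.3
"translation": [[-1.41, -0.39, 0], [-2.77, -0.94, 0], [-4.05, -1.64, 0], [-5.25, -2.47, 0], [-6.35, -3.44, 0], [-7.33, -4.52, 0], [-8.19, -5.71, 0], [-8.9, -6.98, 0]]
"delta_rot": [[0, 0, np.float64(6.5)], [0, 0, np.float64(12.9)], [0, 0, np.float64(19.4)], [0, 0, np.float64(25.8)], [0, 0, np.float64(32.3)], [0, 0, np.float64(38.7)], [0, 0, np.float64(45.1)], [0, 0, np.float64(51.6)]] end 153.9
"translation": [[-0.57, -1.35, 1.5], [-0.98, -2.75, 4], [-1.24, -4.19, 7], [-1.33, -5.65, 10]]
"delta_rot": [[0, 0, np.float64(6.4)], [0, 0, np.float64(12.9)], [0, 0, np.float64(19.3)], [0, 0, np.float64(25.8)]] end 179.70000000000002
```

```bash
python3 -m creep '{"translation":[[-0.11,0.03,0],[-0.44,0.13,0],[-0.98,0.27,0],[-1.76,0.42,0],[-2.75,0.55,0],[-3.93,0.6,0],[-5.27,0.53,0],[-6.68,0.3,0]],"delta_rot":[[0,0,0.5],[0,0,2],[0,0,4.5],[0,0,8],[0,0,12.4],[0,0,17.6],[0,0,23.5],[0,0,29.8]],"hand":[3.3,3.3,3.3,3.3,3.3,3.3,3.3,3.3]}'
python3 -m creep '{"translation":[[-1.41,-0.39,0],[-2.77,-0.94,0],[-4.05,-1.64,0],[-5.25,-2.47,0],[-6.35,-3.44,0],[-7.33,-4.52,0],[-8.19,-5.71,0],[-8.9,-6.98,0]],"delta_rot":[[0,0,6.5],[0,0,12.9],[0,0,19.4],[0,0,25.8],[0,0,32.3],[0,0,38.7],[0,0,45.1],[0,0,51.6]],"hand":[3.3,3.3,3.3,3.3,3.3,8.5,8.5,8.5]}'
python3 -m creep '{"translation":[[-0.57,-1.35,1.5],[-0.98,-2.75,4],[-1.24,-4.19,7],[-1.33,-5.65,10]],"delta_rot":[[0,0,6.4],[0,0,12.9],[0,0,19.3],[0,0,25.8]],"hand":[8.5,8.5,8.5,8.5]}'
```

```text
clock: 4.18
position: [534.0, 182.3, 66.4]
ee_rot: [0.783, -0.622, -0.0, -0.0]
contact_force: [0.3, -0.0, -0.8]
gripper_width: 33.1
grasp_force: 0.0
clock: 5.18
position: [445.1, 112.1, 66.5]
ee_rot: [0.976, -0.219, -0.0, -0.0]
contact_force: [-0.1, 0.7, 0.4]
gripper_width: 84.2
grasp_force: 0.0
clock: 5.68
position: [431.8, 55.4, 167.3]
ee_rot: [1.0, 0.005, -0.0, -0.0]
contact_force: [0.6, -0.5, -0.0]
gripper_width: 85.2
grasp_force: 0.0
```

```bash
cat >> h.py <<'E'
def markang(n="top"):
    t=read_state()["clock"]; im,d=get_image(n)
    m=red(im); v,u=np.nonzero(m); p=np.array([onplane(n,(a,b),55)[:2] for a,b in zip(u,v)]).reshape(-1,2)
    w=p-A; r=np.hypot(*w.T); k=(r<160)&(r>95); a=np.exp(1j*np.arctan2(w[k,1],w[k,0])).mean() if k.any() else 1j*np.nan
    return t,np.degrees(np.angle(a))%360 if k.any() else np.nan,int(k.sum())
E
python3 - <<'E'
from h import *
print(markang("top"),markang("side"))
rows(179.7,179.7-np.cumsum([6,10,10.5,10.5,10.5,10.5,10.5,10.5]),[0,0,-1,-2,-3,-3.5,-3.5,-3.5])
E
```

```text
(5.675, np.float64(48.19843384814756), 39) (5.725, nan, 0)
"translation": [[0.08, 1.36, 0], [0.52, 3.58, 0], [1.4, 5.79, -1], [2.66, 7.81, -2], [4.27, 9.56, -3], [6.17, 10.99, -3.5], [8.3, 12.05, -3.5], [10.59, 12.71, -3.5]]
"delta_rot": [[0, 0, np.float64(-6.0)], [0, 0, np.float64(-16.0)], [0, 0, np.float64(-26.5)], [0, 0, np.float64(-37.0)], [0, 0, np.float64(-47.5)], [0, 0, np.float64(-58.0)], [0, 0, np.float64(-68.5)], [0, 0, np.float64(-79.0)]] end 100.69999999999999
```

```bash
python3 -m creep '{"translation":[[0.08,1.36,0],[0.52,3.58,0],[1.4,5.79,-1],[2.66,7.81,-2],[4.27,9.56,-3],[6.17,10.99,-3.5],[8.3,12.05,-3.5],[10.59,12.71,-3.5]],"delta_rot":[[0,0,-6],[0,0,-16],[0,0,-26.5],[0,0,-37],[0,0,-47.5],[0,0,-58],[0,0,-68.5],[0,0,-79]],"hand":[8.5,8.5,8.5,8.5,8.5,8.5,8.5,8.5]}'
python3 - <<'E'
from h import *
print(read_state()["position"])
for i in range(3): print(markang("top"))
for i in range(3): print(markang("side"))
im,d=get_image("top"); cv2.imwrite("pics/top3.png",im[60:320,100:400,::-1].repeat(2,0).repeat(2,1))
E
```

```text
clock: 6.78
position: [538.2, 183.7, 130.2]
ee_rot: [0.771, -0.637, -0.0, 0.001]
contact_force: [-0.9, 1.0, 0.3]
gripper_width: 85.2
grasp_force: 0.0
[538.21054679 183.6835242  130.19693284]
(6.775, nan, 0)
(6.825, nan, 0)
(6.875, nan, 0)
(6.925, nan, 0)
(6.975, nan, 0)
(7.025, nan, 0)
```

View pics/top3.png

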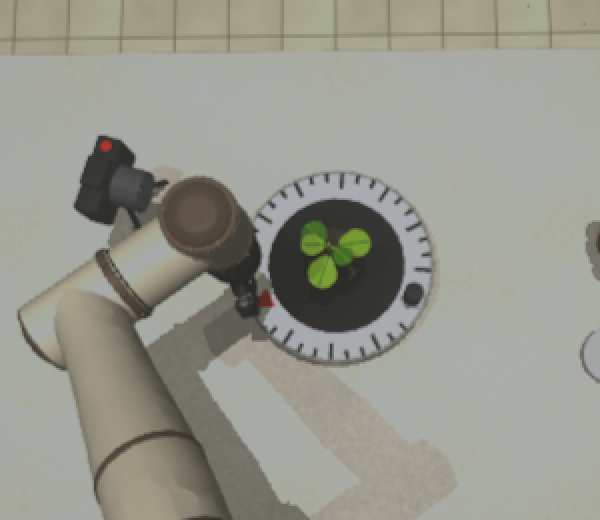

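The top view shows the mark at about (232,209), in the arm's shadow and just past the hand. The knob is at (306,206). I'll lower the brightness threshold and sample again after short waits.

```bash
sed -i 's/\[...,2\]>110/[...,2]>60/' h.py
python3 -m creep '{"translation":[[0,0,0],[0,0,0],[0,0,0],[0,0,0]],"delta_rot":[[0,0,0],[0,0,0],[0,0,0],[0,0,0]],"hand":[8.5,8.5,8.5,8.5]}' >/dev/null
python3 - <<'E'
from h import *
for i in range(3): print(markang("top"))
E
python3 -m creep '{"translation":[[0,0,0],[0,0,0],[0,0,0],[0,0,0],[0,0,0],[0,0,0]],"delta_rot":[[0,0,0],[0,0,0],[0,0,0],[0,0,0],[0,0,0],[0,0,0]],"hand":[8.5,8.5,8.5,8.5,8.5,8.5]}' >/dev/null
python3 - <<'E'
from h import *
for i in range(3): print(markang("top"),markang("side"))
E
```

```text
(7.625, np.float64(140.38767798764775), 44)
(7.675, np.float64(142.7707110457711), 43)
(7.725, np.float64(145.1083131507243), 45)
(8.525, np.float64(181.95137078154093), 38) (8.575, np.float64(185.88712162182208), 26)
(8.625, np.float64(186.3383951370333), 40) (8.675, np.float64(189.9660689165868), 25)
(8.725, np.float64(190.82976256635231), 39) (8.775, np.float64(194.36285910332822), 27)
```

```bash

python3 -m creep '{"translation":[[0,0,0],[0,0,0],[0,0,0],[0,0,0],[0,0,0],[0,0,0],[0,0,0],[0,0,0]],"delta_rot":[[0,0,0],[0,0,0],[0,0,0],[0,0,0],[0,0,0],[0,0,0],[0,0,0],[0,0,0]],"hand":[8.5,8.5,8.5,8.5,8.5,8.5,8.5,8.5]}' >/dev/null
python3 - <<'E'
from h import *
for i in range(3): print(markang("top"))
T=[5.675,7.625,7.675,7.725,8.525,8.625,8.725]; Y=[48.2,140.39,142.77,145.11,181.95,186.34,190.83]
for i in range(3):
    t,a,_=markang("top"); T.append(t);Y.append(a)
T=np.array(T);Y=np.array(Y); s=read_state(); now=s["clock"]
for deg in(1,2):
    c=np.polyfit(T-now,Y,deg); print(deg,np.radians(c),Y-np.polyval(c,T-now))
print(now,s["position"],R.from_quat(s["ee_rot"]).as_euler("xyz",True))
for t in np.arange(0,3.1,.25): print(round(now+t,3),np.polyval(c,t)+130-360)
E
```

```text
(9.825, np.float64(239.25232976942462), 40)
(9.875, np.float64(241.1955996420603), 41)
(9.925, np.float64(243.59458048364172), 41)
1 [0.79552996 4.42561807] [-2.53597245  0.77203517  0.87300972  0.93398428  1.30957714  1.14152625
  1.07347536 -0.88869211 -1.37347864 -1.30546472]
2 [-0.01103025  0.75129872  4.40141118] [ 0.08842466 -0.22675375 -0.15548274 -0.12105179  0.2595943   0.14905387
  0.15115316  0.13234051 -0.2336327  -0.04364552]
10.125 [538.42781444 182.97389376 131.33970955] [ 1.79999873e+02 -1.40651988e-03 -7.88035290e+01]
10.125 22.182284729334583
10.375 32.904346997557525
10.625 43.547410933144306
10.875 54.111476536094926
11.125 64.59654380640944
11.375 75.00261274408774
11.625 85.32968334912994
11.875 95.57775562153597
12.125 105.74682956130584
12.375 115.83690516843956
12.625 125.84798244293717
12.875 135.7800613847986
13.125 145.63314199402384
```

Speed is 0.75 rad/s and falling slowly, so the clip is within the band. Wait, then sample once more before the catch.

```bash

python3 -m creep '{"translation":[[0,0,0],[0,0,0],[0,0,0],[0,0,0],[0,0,0],[0,0,0],[0,0,0],[0,0,0]],"delta_rot":[[0,0,0],[0,0,0],[0,0,0],[0,0,0],[0,0,0],[0,0,0],[0,0,0],[0,0,0]],"hand":[8.5,8.5,8.5,8.5,8.5,8.5,8.5,8.5]}' |head -1
python3 - <<'E'
from h import *
T=[5.675,7.625,7.675,7.725,8.525,8.625,8.725,9.825,9.875,9.925]; Y=[48.2,140.39,142.77,145.11,181.95,186.34,190.83,239.25,241.2,243.6]
for i in range(5):
    t,a,n=markang("top"); T.append(t);Y.append(a)
T=np.array(T);Y=np.array(Y); s=read_state(); now=s["clock"]
c=np.polyfit(T-now,Y,2); print(np.radians(c),Y-np.polyval(c,T-now)); print(now,s["position"])
k=np.polyval(c,np.arange(.5,2.6,.125))+130-360; print(now+.5,k)
F=[101.8,*k[2:9]]; F[1]-=.3; rows(100.7,F,[0,-1.5,-3.5,-5.5,-6.4,-6.4,-6.4,-6.4])
v=k[9]-k[8]; print(v)
E
```

```text
clock: 11.12
[-0.01250784  0.71278003  5.30566909] [ 0.27534259 -0.37727416 -0.30618941 -0.27152143  0.17048594  0.07523506
  0.09431711  0.2801932   0.07894021  0.33127044  0.1187585   0.13061634
 -0.20848682 -0.22899484 -0.16269273]
11.375 [538.43895472 182.98973995 131.3272859 ]
11.875 [ 94.23292848  99.23706102 104.21879834 109.17814046 114.11508737
 119.02963908 123.92179558 128.79155687 133.63892295 138.46389383
 143.2664695  148.04664996 152.80443522 157.53982527 162.25282011
 166.94341974 171.61162417]
"translation": [[-0.24, -0.05, 0], [-0.71, -0.16, -1.5], [-1.86, -0.5, -3.5], [-2.9, -0.91, -5.5], [-3.89, -1.41, -6.4], [-4.84, -1.99, -6.4], [-5.73, -2.64, -6.4], [-6.56, -3.37, -6.4]]
"delta_rot": [[0, 0, 1.1], [0, 0, np.float64(3.2)], [0, 0, np.float64(8.5)], [0, 0, np.float64(13.4)], [0, 0, np.float64(18.3)], [0, 0, np.float64(23.2)], [0, 0, np.float64(28.1)], [0, 0, np.float64(32.9)]] end 133.63892295178835
4.824970876792804
```

```bash

python3 -m creep '{"translation":[[0,0,0],[0,0,0],[0,0,0],[0,0,0]],"delta_rot":[[0,0,0],[0,0,0],[0,0,0],[0,0,0]],"hand":[8.5,8.5,8.5,8.5]}' |head -1
python3 -m creep '{"translation":[[-0.24,-0.05,0],[-0.71,-0.16,-1.5],[-1.86,-0.5,-3.5],[-2.9,-0.91,-5.5],[-3.89,-1.41,-6.4],[-4.84,-1.99,-6.4],[-5.73,-2.64,-6.4],[-6.56,-3.37,-6.4]],"delta_rot":[[0,0,1.1],[0,0,3.2],[0,0,8.5],[0,0,13.4],[0,0,18.3],[0,0,23.2],[0,0,28.1],[0,0,32.9]],"hand":[8.5,8.5,8.5,8.5,8.5,3.3,3.3,3.3]}'
python3 - <<'E'
from h import *
d=[4.8,4.8,4.8,4.7,4.6,4.4,4.2,4.0]; f=133.6+np.cumsum(d); rows(133.6,f,[0]*8)
e=np.array([3.8,3.6,3.4,3.2,3.0,2.8,2.6,2.4]); g=f[-1]+np.cumsum(e); rows(f[-1],g,[0]*8); print(204.1-g[-1])
E
```

```text
clock: 11.88
clock: 12.88
position: [473.7, 150.1, 68.0]
ee_rot: [0.922, -0.388, 0.001, -0.001]
contact_force: [1.0, 0.8, -0.3]
gripper_width: 33.4
grasp_force: 0.0
"translation": [[-0.76, -0.78, 0], [-1.44, -1.63, 0], [-2.06, -2.53, 0], [-2.59, -3.45, 0], [-3.03, -4.4, 0], [-3.38, -5.33, 0], [-3.64, -6.25, 0], [-3.83, -7.13, 0]]
"delta_rot": [[0, 0, np.float64(4.8)], [0, 0, np.float64(9.6)], [0, 0, np.float64(14.4)], [0, 0, np.float64(19.1)], [0, 0, np.float64(23.7)], [0, 0, np.float64(28.1)], [0, 0, np.float64(32.3)], [0, 0, np.float64(36.3)]] end 169.89999999999998
"translation": [[-0.12, -0.85, 0], [-0.19, -1.67, 0], [-0.2, -2.44, 0], [-0.17, -3.16, 0], [-0.11, -3.84, 0], [-0.02, -4.47, 0], [0.1, -5.05, 0], [0.22, -5.58, 0]]
"delta_rot": [[0, 0, np.float64(3.8)], [0, 0, np.float64(7.4)], [0, 0, np.float64(10.8)], [0, 0, np.float64(14.0)], [0, 0, np.float64(17.0)], [0, 0, np.float64(19.8)], [0, 0, np.float64(22.4)], [0, 0, np.float64(24.8)]] end 194.7
9.400000000000006
```

```bash

python3 -m creep '{"translation":[[-0.76,-0.78,0],[-1.44,-1.63,0],[-2.06,-2.53,0],[-2.59,-3.45,0],[-3.03,-4.4,0],[-3.38,-5.33,0],[-3.64,-6.25,0],[-3.83,-7.13,0]],"delta_rot":[[0,0,4.8],[0,0,9.6],[0,0,14.4],[0,0,19.1],[0,0,23.7],[0,0,28.1],[0,0,32.3],[0,0,36.3]],"hand":[3.3,3.3,3.3,3.3,3.3,3.3,3.3,3.3]}'
python3 -m creep '{"translation":[[-0.12,-0.85,0],[-0.19,-1.67,0],[-0.2,-2.44,0],[-0.17,-3.16,0],[-0.11,-3.84,0],[-0.02,-4.47,0],[0.1,-5.05,0],[0.22,-5.58,0]],"delta_rot":[[0,0,3.8],[0,0,7.4],[0,0,10.8],[0,0,14],[0,0,17],[0,0,19.8],[0,0,22.4],[0,0,24.8]],"hand":[3.3,3.3,3.3,3.3,3.3,3.3,3.3,3.3]}'
python3 - <<'E'
from h import *
print(markang("top"),read_state()["position"])
rows(194.7,194.7+np.cumsum([2.1,1.8,1.5,1.3,1.1,.8,.5,.3]),[0]*8)
E
```

```text
clock: 13.88
position: [434.4, 77.7, 67.5]
ee_rot: [0.997, -0.082, 0.0, -0.0]
contact_force: [-0.2, 0.2, 0.3]
gripper_width: 32.8
grasp_force: 0.0
clock: 14.88
position: [436.8, 22.0, 67.5]
ee_rot: [0.991, 0.133, 0.0, -0.0]
contact_force: [0.3, -0.3, 0.0]
gripper_width: 33.3
grasp_force: 0.0
(14.875, np.float64(65.07588678040334), 39) [436.86956749  21.52684104  67.49242426]
"translation": [[0.13, -0.46, 0], [0.25, -0.85, 0], [0.37, -1.17, 0], [0.47, -1.44, 0], [0.56, -1.68, 0], [0.63, -1.84, 0], [0.68, -1.95, 0], [0.71, -2.01, 0]]
"delta_rot": [[0, 0, np.float64(2.1)], [0, 0, np.float64(3.9)], [0, 0, np.float64(5.4)], [0, 0, np.float64(6.7)], [0, 0, np.float64(7.8)], [0, 0, np.float64(8.6)], [0, 0, np.float64(9.1)], [0, 0, np.float64(9.4)]] end 204.1
```

```bash

python3 -m creep '{"translation":[[0.13,-0.46,0],[0.25,-0.85,0],[0.37,-1.17,0],[0.47,-1.44,0],[0.56,-1.68,0],[0.63,-1.84,0],[0.68,-1.95,0],[0.71,-2.01,0]],"delta_rot":[[0,0,2.1],[0,0,3.9],[0,0,5.4],[0,0,6.7],[0,0,7.8],[0,0,8.6],[0,0,9.1],[0,0,9.4]],"hand":[3.3,3.3,3.3,3.3,3.3,3.3,3.3,2.9]}'
python3 -m creep '{"translation":[[0,0,0],[0,0,0],[0,0,0],[0,0,0]],"delta_rot":[[0,0,0],[0,0,0],[0,0,0],[0,0,0]],"hand":[2.8,2.8,2.8,2.8]}'
python3 - <<'E'
from h import *
print(read_state()["position"])
for n in("top","side"):
    for i in range(2): print(n,markang(n))
    im,d=get_image(n); h=cv2.cvtColor(im,cv2.COLOR_RGB2HSV)
    m=(abs(h[...,0].astype(int)-112)<12)&(h[...,1]>120); v,u=np.nonzero(m)
    p=np.array([onplane(n,(a,b),57)[:2] for a,b in zip(u,v)])-A; r=np.hypot(*p.T); k=(r>145)&(r<215)
    print("blue",k.sum(),r[k].min(),r[k].max(),np.degrees(np.arctan2(*p[k].mean(0)[::-1])))
    cv2.imwrite(f"pics/{n}4.png",cv2.resize(im[100:260,180:360] if n=="top" else im[130:270,210:390],None,fx=4,fy=4)[:600,:800,::-1])
E
```

```text
clock: 15.92
position: [443.8, 2.0, 67.5]
ee_rot: [0.977, 0.213, -0.0, 0.0]
contact_force: [-0.7, -0.6, 3.1]
gripper_width: 29.2
grasp_force: 21.8
clock: 16.42
position: [443.9, 2.0, 67.6]
ee_rot: [0.977, 0.213, 0.0, 0.0]
contact_force: [-1.2, -1.3, 5.6]
gripper_width: 28.9
grasp_force: 46.9
[443.85963495   2.04755139  67.61430566]
top (16.425, np.float64(73.21167323336964), 43)
top (16.475, np.float64(73.21167323336964), 43)
blue 55 165.75715030195803 194.3511720428567 74.00756351916458
side (16.575, nan, 0)
side (16.625, nan, 0)Traceback (most recent call last):
  File "<stdin>", line 8, in <module>
    return umr_minimum(a, axis, None, out, keepdims, initial, where)
ValueError: zero-size array to reduction operation minimum which has no identity
```

View pics/top4.png

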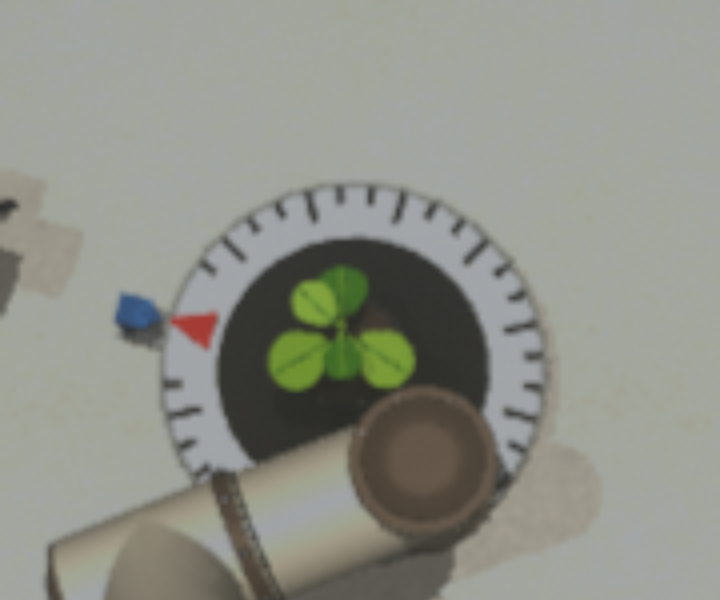

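The mark points at the pointer but reads 73.2° against 74.0°. I'll nudge it 0.7° in the grip, then let go and rise.

```bash

python3 -m creep '{"translation":[[0.03,-0.07,0],[0.06,-0.15,0],[0.06,-0.15,0],[0.06,-0.15,0]],"delta_rot":[[0,0,0.3],[0,0,0.7],[0,0,0.7],[0,0,0.7]],"hand":[2.8,2.8,2.8,2.8]}'
python3 - <<'E'
from h import *
print(markang())
E
python3 -m creep '{"translation":[[0,0,0],[0,0,0],[0,0,0],[0,0,0]],"delta_rot":[[0,0,0],[0,0,0],[0,0,0],[0,0,0]],"hand":[3.2,5,8.5,8.5]}'
python3 - <<'E'
from h import *
print(markang())
E
python3 -m creep '{"translation":[[0,0,2],[0,0,5],[0,0,8],[0,0,11],[0,0,11],[0,0,11]],"delta_rot":[[0,0,0],[0,0,0],[0,0,0],[0,0,0],[0,0,0],[0,0,0]],"hand":[8.5,8.5,8.5,8.5,8.5,8.5]}'
python3 - <<'E'
from h import *
for i in range(2): print(markang())
im,d=get_image("side"); cv2.imwrite("pics/side5.png",im[:,:,::-1])
E
```

```text
clock: 17.23
position: [444.5, 0.6, 67.6]
ee_rot: [0.976, 0.219, 0.0, 0.0]
contact_force: [-1.7, -1.4, 4.4]
gripper_width: 29.2
grasp_force: 46.9
(17.225, np.float64(73.86122987767861), 43)
clock: 17.77
position: [444.4, 0.6, 67.2]
ee_rot: [0.976, 0.219, -0.0, -0.0]
contact_force: [-1.6, 0.2, -0.3]
gripper_width: 83.6
grasp_force: 0.0
(17.775, np.float64(73.02813615262342), 40)
clock: 18.58
position: [443.8, 0.5, 176.7]
ee_rot: [0.976, 0.219, -0.001, -0.0]
contact_force: [-0.6, 0.4, -0.3]
gripper_width: 84.9
grasp_force: 0.0
(18.575, np.float64(72.38874930203337), 41)
(18.625, np.float64(72.38874930203337), 41)
```

View pics/side5.png

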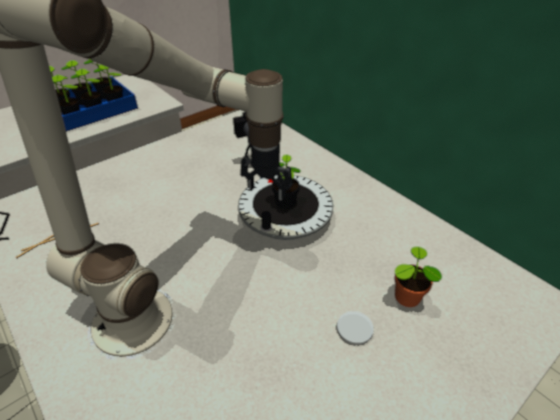

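The hand is off, and the plant and the other objects look undisturbed. The release kicked the plate slightly, so I'll check whether it still drifts.

```bash

python3 -m creep '{"translation":[[0,0,0],[0,0,0],[0,0,0],[0,0,0]],"delta_rot":[[0,0,0],[0,0,0],[0,0,0],[0,0,0]],"hand":[8.5,8.5,8.5,8.5]}' |head -1
python3 - <<'E'
from h import *
print(markang())
E
```

```text
clock: 19.23
(19.225, np.float64(72.38874930203337), 41)
```

```bash

python3 -m creep '{"translation":[[0,0,-3],[0,0,-6],[0,0,-9],[0,0,-11],[0,0,-11],[0,0,-11],[0,0,-11],[0,0,-11]],"delta_rot":[[0,0,0],[0,0,0],[0,0,0],[0,0,0],[0,0,0],[0,0,0],[0,0,0],[0,0,0]],"hand":[8.5,8.5,8.5,8.5,5,4,3.6,3.4]}' 
python3 -m creep '{"translation":[[0,0,0],[0,0,0],[0,0,0],[0,0,0],[0,0,0],[0,0,0],[0,0,0],[0,0,0]],"delta_rot":[[0,0,0],[0,0,0],[0,0,0],[0,0,0],[0,0,0],[0,0,0],[0,0,0],[0,0,0]],"hand":[3.2,3.1,3.0,2.95,2.9,2.9,2.9,2.9]}' 
python3 - <<'E'
from h import *
print(markang())
E
```

```text
clock: 20.27
position: [445.1, 0.7, 68.1]
ee_rot: [0.976, 0.219, 0.001, 0.0]
contact_force: [2.8, -7.4, -1.3]
gripper_width: 34.3
grasp_force: 3.2
clock: 21.28
position: [444.5, 0.6, 67.4]
ee_rot: [0.976, 0.219, 0.0, 0.0]
contact_force: [-0.5, -0.4, 4.9]
gripper_width: 29.6
grasp_force: 21.8
(21.275, np.float64(73.86122987767861), 43)
```

Gripped at 73.9° again. This time I open in small steps so that the play damps any kick.

```bash

python3 -m creep '{"translation":[[0,0,0],[0,0,0],[0,0,0],[0,0,0],[0,0,0],[0,0,0],[0,0,0],[0,0,0]],"delta_rot":[[0,0,0],[0,0,0],[0,0,0],[0,0,0],[0,0,0],[0,0,0],[0,0,0],[0,0,0]],"hand":[2.95,2.98,3.0,3.02,3.04,3.06,3.08,3.1]}' 
python3 -m creep '{"translation":[[0,0,0],[0,0,0],[0,0,0],[0,0,0],[0,0,0],[0,0,0],[0,0,0],[0,0,0]],"delta_rot":[[0,0,0],[0,0,0],[0,0,0],[0,0,0],[0,0,0],[0,0,0],[0,0,0],[0,0,0]],"hand":[3.1,3.1,3.1,3.1,3.15,3.15,3.15,3.15]}' 
python3 - <<'E'
from h import *
print(markang())
E
python3 -m creep '{"translation":[[0,0,0],[0,0,0],[0,0,0],[0,0,0]],"delta_rot":[[0,0,0],[0,0,0],[0,0,0],[0,0,0]],"hand":[3.2,3.2,3.2,3.2]}' 
python3 - <<'E'
from h import *
print(markang())
E
```

```text
clock: 22.32
position: [444.4, 0.6, 67.3]
ee_rot: [0.976, 0.219, -0.0, 0.0]
contact_force: [-0.0, -0.3, 0.2]
gripper_width: 31.1
grasp_force: 0.0
clock: 23.32
position: [444.4, 0.6, 67.3]
ee_rot: [0.976, 0.219, 0.0, 0.0]
contact_force: [-0.9, 0.7, 0.1]
gripper_width: 31.5
grasp_force: 0.0
(23.325, np.float64(73.86122987767861), 43)
clock: 23.88
position: [444.4, 0.6, 67.3]
ee_rot: [0.976, 0.219, 0.0, -0.0]
contact_force: [0.7, 0.7, -0.1]
gripper_width: 31.8
grasp_force: 0.0
(23.875, np.float64(73.86645950670031), 42)
```

The plate is free and still. Open fully and rise.

```bash

python3 -m creep '{"translation":[[0,0,0],[0,0,0],[0,0,0],[0,0,0],[0,0,2],[0,0,5],[0,0,8],[0,0,11]],"delta_rot":[[0,0,0],[0,0,0],[0,0,0],[0,0,0],[0,0,0],[0,0,0],[0,0,0],[0,0,0]],"hand":[3.6,5,8.5,8.5,8.5,8.5,8.5,8.5]}' 
python3 - <<'E'
from h import *
print(markang())
E
python3 -m creep '{"translation":[[0,0,0],[0,0,0],[0,0,0],[0,0,0],[0,0,0],[0,0,0],[0,0,0],[0,0,0]],"delta_rot":[[0,0,0],[0,0,0],[0,0,0],[0,0,0],[0,0,0],[0,0,0],[0,0,0],[0,0,0]],"hand":[8.5,8.5,8.5,8.5,8.5,8.5,8.5,8.5]}' 
python3 - <<'E'
from h import *
r=markang(); print(r)
if abs(r[1]-74)<.8: print(job_done())
E
```

```text
clock: 24.92
position: [444.2, 0.5, 178.3]
ee_rot: [0.976, 0.219, -0.0, -0.0]
contact_force: [0.7, 0.5, 0.1]
gripper_width: 84.8
grasp_force: 0.0
(24.925, np.float64(73.86122987767861), 43)
clock: 25.98
position: [444.4, 0.6, 177.4]
ee_rot: [0.976, 0.219, 0.0, -0.0]
contact_force: [0.3, -0.2, -0.5]
gripper_width: 85.2
grasp_force: 0.0
(25.975, np.float64(73.86645950670031), 42)
the job is handed in; nothing more can be done
None
```

The job is handed in at 26 s. The plate ran free for about 6.5 s at roughly 0.7 to 0.85 rad/s and was caught running; my first release let it drift about 1.6° back and stand there briefly, so I re-gripped it, and it now rests with the red mark within about 0.2° of the pointer by the top camera, hand off.

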